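# Put the reagents into their matching holders

### The job

Put each of the four amber reagent containers (wide jar, slim bottle, square bottle, oblong cartridge) into the blue holder whose recess matches its shape and size, so that each stands upright and flat on the floor of the recess. Keep the containers upright, set them down gently rather than dropping them, and leave the tube rack and the glass beaker standing where they are.

Things in the scene. Friction and masses are not known exactly. Their poses are not given: they have to be found in the camera images.
- jar: Wide round jar of opaque amber plastic with a broad flat white lid: body 56 mm diameter from the bottom to 58 mm high, lid 50 mm diameter, 75 mm high in all; 0.14 to 0.28 kg. Loose, standing upright on the bench; origin at the centre of its underside, z up.
- slim_bottle: Slim round bottle, opaque amber with a white cap: body 34 mm diameter from the bottom to 72 mm high, then a neck and a 25 mm diameter cap, 92 mm high in all; 0.06 to 0.13 kg. Loose, standing upright on the bench; origin at the centre of its underside, z up.
- square_bottle: Square bottle, opaque amber: body 48 x 48 mm (sides along its x and y) from the bottom to 68 mm high, then a neck and a round white cap 32 mm in diameter, 90 mm high in all; 0.12 to 0.26 kg. Loose, standing upright on the bench; origin at the centre of its underside, z up.
- cartridge: Oblong reagent cartridge, opaque amber: body 92 mm along its x, 36 mm along its y, from the bottom to 62 mm high, with two white round caps 22 mm in diameter on top, 26 mm either side of the middle along x, 74 mm high in all; 0.14 to 0.28 kg. Loose, standing upright on the bench; origin at the centre of its underside, z up.
- jar_holder: Blue block 88 x 88 x 18 mm with a large round recess 72 mm in diameter, for the wide jar. Fixed to the bench; origin at the centre of its underside, z up. The recess is central, 10 mm deep: its grey floor lies 8 mm and its flat rim 18 mm above the bench; it leaves its container 8 mm of play all round.
- slim_holder: Blue block 66 x 66 x 18 mm with a small round recess 50 mm in diameter, for the slim bottle. Fixed to the bench; origin at the centre of its underside, z up. The recess is central, 10 mm deep: its grey floor lies 8 mm and its flat rim 18 mm above the bench; it leaves its container 8 mm of play all round.
- square_holder: Blue block 80 x 80 x 18 mm with a square recess 64 x 64 mm (sides along its x and y), for the square bottle. Fixed to the bench; origin at the centre of its underside, z up. The recess is central, 10 mm deep: its grey floor lies 8 mm and its flat rim 18 mm above the bench; it leaves its container 8 mm of play all round.
- cartridge_holder: Blue block 124 mm along its x, 68 mm along its y, 18 mm high, with an oblong recess 108 mm (x) by 52 mm (y), for the cartridge; either way round. Fixed to the bench; origin at the centre of its underside, z up. The recess is central, 10 mm deep: its grey floor lies 8 mm and its flat rim 18 mm above the bench; it leaves its container 8 mm of play all round.
- tube_rack: Grey rack 96 mm (its x) by 56 mm (its y) holding red-capped sample tubes, 84 mm high in all; 0.35 kg, loose, to be left alone. Origin at the centre of its underside.
- beaker: Open glass beaker, 60 mm diameter at the rim, 80 mm high, 0.12 kg, loose, to be left alone. Origin at the centre of its underside.

How it is judged:
By the outcome, as a careful person would: the job done as asked, in the order asked, and still so for the second after the job is handed in, with the robot touching nothing.
It also fails if it takes over 104 s, if anything falls off the work surface, if the arm or the gripper's body presses on something with over 40 N, if the wrist force passes 120 N, or if a joint passes its speed limit or range.

### The arm

A 7-joint arm with a two-finger parallel gripper is mounted at the origin on the work surface. World frame = base frame: x ahead of the robot, y to its left, z up, the work surface at z = 0. Lengths are in m, angles in rad, forces in N, time in s.
With the tool pointing down it reaches from about 0.425 to 0.875 m from the base axis. Payload 4.7 kg.
Tool frame: the origin (TCP) lies between the finger pads; the fingertips stand 14 mm ahead of it and the grasp point (between the pads) lies 5 mm behind it; z points along the fingers, y is the line along which they close (so a half turn about z gives the same grasp; the last joint's range is limited). The gripper opens to 87 mm and grips with 3 to 60 N. Pads are 19 mm wide; open, the fingers measure 117 mm over their backs; the gripper's body (75 mm by 190 mm) begins 51 mm behind the grasp point.
Start: joints at [1.329, 0.321, -0.07, 1.45, 0.023, 1.371, -0.057], TCP at [0.164, -0.629, 0.237] pointing down, gripper open.
Joint ranges: [-2.86, 2.86], [-0.3, 2.09], [-1.38, 1.24], [0.06, 2.45], [-1.56, 4.7], [0.09, 2.05], [-2.69, 2.69]. Speed limits (rad/s): [2.57, 2.57, 3.14, 3.14, 3.14, 3.14, 3.14].

### API

Orientations are given as a rotation vector (axis times angle).
In Python, from bench import ctrl gives the robot as it stands.
- The arm moves only by the tool step_arm, never from a script. Its argument "commands" is a list of rows, each an object with "travel": the shift along the tool's x, y, z in m, a list of three; "turn": the turn, a rotation vector about the tool's x, y, z in degrees, a list of three. A call has 1 to 5 rows; each row is the pose to reach, as a shift and turn from the pose commanded when the call began, along the tool's axes at that moment; what a row does not reach only later rows make up. A row lasts 1/10 s, in which the tool goes at most 50 mm and 8.59 degrees, less where a joint would pass 70% of its speed; a pose out of reach is approached as far as the arm can. A call with a gripper value outside its range is refused whole. "gripper" is the opening, from 0 (shut) to 1 (fully open), set as the call begins (left out, the last holds). The fingers move at their own pace and stop on an object; "force" is the grip in N (left out, the last holds). Time passes only in rows, so rows that repeat a pose let the fingers close. It gives the time, the measured TCP pose, the force, the opening and the grip force at its end, in the units of the state.
- ctrl.get_state(): the state, without advancing time (a new reading comes with each control period).
- ctrl.get_image(name): name is "side" or "top" or "wrist"; returns the picture (384x512x3 uint8, red, green, blue); there is no depth.
- ctrl.camera_model(name): a dict with "fx", "fy", "cx", "cy" (pixels), "R" (3x3) and "t" (3): a world point X has camera coordinates R X + t; the wrist camera has in their place "T_tool_cam" (4x4, takes a point from camera to tool coordinates, whose origin is the TCP and whose axes are the flange's). Camera axes: x right, y down, z forward; pixel columns grow to the right and rows downward; lengths in m; the calibration is good to about 2 mm. A picture is of the moment at which its call begins: read the wrist's pose just before it. camera_model takes no time and is no camera call.
- ctrl.close_job(): hands the job in; it is judged then, once.
The state is a dict: "time": time; "joint_positions": joint angles; "qd": joint speeds; "joint_torque": joint torques, N m; "position": TCP position; "tool_rot": TCP orientation; "ft_force": force on the tool from outside, world axes, zero at the start; "torque": the same for the moment, N m; "grip_width": opening from 0.0 (shut) to 1.0 (fully open); "grip_force": force on a finger pad.
Only numpy, scipy, OpenCV 4.12 (cv2) and the standard library are available. Lean on these libraries where they do the work, as an engineer would, in place of code of your own. Each camera call takes 0.05 s, during which the arm holds its last target. There are 200 camera calls.

## Working session

There is one attempt and no reset: what is moved stays moved. The work goes in short steps, Python scripts to look and compute and a tool call to move; the robot and the scene stay as the last step left them, time stands still between calls to the robot, and variables do not carry over. Pictures are saved under pics/ and viewed, at most 14 in all, crops included, and the job is handed in when it is done.

Besides the shell and the picture viewer there is one more tool, called after ">>>" as name(argument=value, ...), one argument or row to a line, values as JSON. step_arm: Moves the arm, as the interface text tells. Its arguments: {"type":"object","properties":{"commands":{"type":"array"},"gripper":{"type":"number"},"force":{"type":"number"}},"required":["commands"]}

```bash
mkdir -p pics
python3 - <<'E'
from bench import ctrl
import cv2
for n in ["top","side"]:
    im=ctrl.get_image(n); cv2.imwrite(f"pics/{n}0.png",cv2.resize(im[:,:,::-1],None,fx=1.5625,fy=1.5625,interpolation=cv2.INTER_CUBIC))
    m=ctrl.camera_model(n); print(n,{k:(v if not hasattr(v,'round') else v.round(3)) if not isinstance(v,list) else v for k,v in m.items()})
print(ctrl.get_state()); print(ctrl.camera_model("wrist"))
E
```

```text
top {'fx': 396.8785493481882, 'fy': 396.8785493481882, 'cx': 254.97943692909374, 'cy': 188.0902429243177, 'R': array([[ 0.021, -1.   ,  0.009],
       [-0.998, -0.022, -0.061],
       [ 0.061, -0.008, -0.998]]), 't': array([-0.014,  0.502,  1.12 ])}
side {'fx': 483.0063560661667, 'fy': 483.0063560661667, 'cx': 250.88189312325954, 'cy': 190.47232784124517, 'R': array([[-0.767, -0.642,  0.022],
       [-0.447,  0.51 , -0.735],
       [ 0.461, -0.573, -0.678]]), 't': array([0.402, 0.252, 1.136])}
{'time': 0.1, 'joint_positions': array([ 1.32909656,  0.32173248, -0.07010978,  1.45156175,  0.02260448,
        1.37082101, -0.05688629]), 'qd': array([-0.00020119, -0.0020825 , -0.00086863, -0.00390707,  0.00080457,
        0.0016055 ,  0.0008777 ]), 'joint_torque': array([ 6.68074190e-04, -4.92571270e+01, -4.05641366e-01, -3.13402569e+01,
       -6.42520166e-02,  3.94469930e-02,  8.73410340e-05]), 'position': array([ 0.16430737, -0.62839031,  0.23557733]), 'tool_rot': array([-3.11422560e+00, -4.00600455e-01,  4.89822338e-04]), 'ft_force': array([-0.36127832,  0.69880016, -0.40777679]), 'torque': array([ 0.04275279, -0.03536267, -0.03859142]), 'grip_force': 0.0, 'grip_width': 0.9994719703455991}
{'fx': 335.17564798909245, 'fy': 335.17564798909245, 'cx': 254.44898160718705, 'cy': 191.11406697073684, 'T_tool_cam': array([[ 1.69761012e-04, -9.61790754e-01, -2.73785530e-01,
         7.59612178e-02],
       [ 9.99999867e-01,  2.96864217e-04, -4.22813688e-04,
         5.82868003e-04],
       [ 4.87935423e-04, -2.73785422e-01,  9.61790676e-01,
        -1.47150714e-01],
       [ 0.00000000e+00,  0.00000000e+00,  0.00000000e+00,
         1.00000000e+00]])}
```

View pics/top0.png

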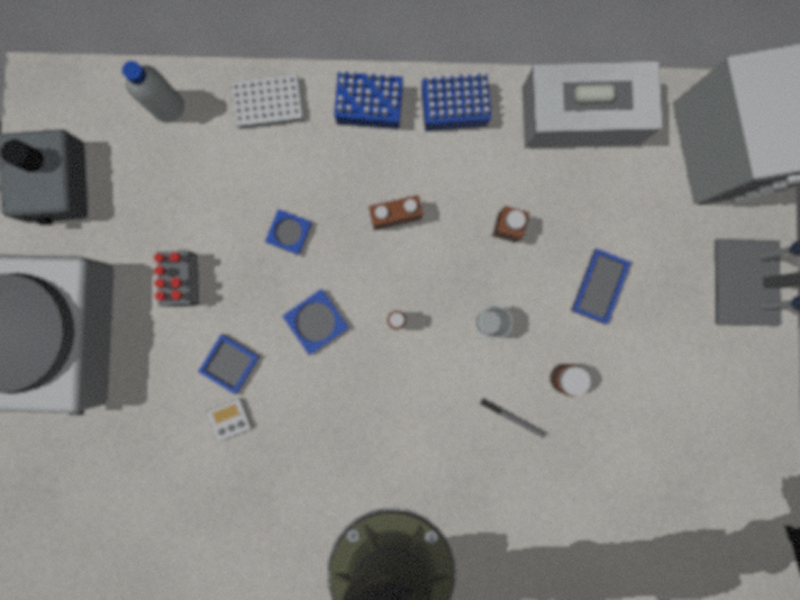

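View pics/side0.png

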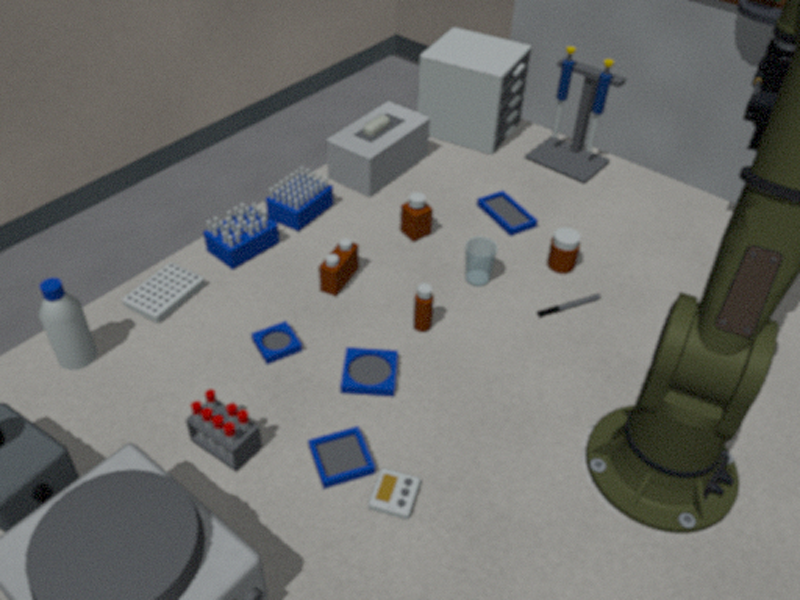

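The top view (scale 1.5625) shows these positions:

| Object | Pixel position |
|---|---|
| Slim holder | (289,232) |
| Jar holder | (316,322) |
| Square holder | (230,364) |
| Cartridge holder | (602,286) |
| Cartridge caps | (381,212), (410,205) |
| Square bottle cap | (515,219) |
| Slim bottle cap | (397,320) |
| Jar lid | (575,381) |
| Beaker | (492,321) |
| Rack | (176,278) |

Next I'll refine these with colour blobs and one enlarged crop.

```bash
cat > h.py <<'E'
import numpy as np,cv2
from bench import ctrl
from scipy.spatial.transform import Rotation as Ro
def back(n,uv,z,st=None):
    m=ctrl.camera_model(n)
    if n=="wrist":
        T=np.array(m["T_tool_cam"]);Rt=Ro.from_rotvec(st["tool_rot"]).as_matrix()
        Rw=Rt@T[:3,:3];c=Rt@T[:3,3]+st["position"]
    else:
        R=np.array(m["R"]);Rw=R.T;c=-R.T@np.array(m["t"])
    d=Rw@np.array([(uv[0]-m["cx"])/m["fx"],(uv[1]-m["cy"])/m["fy"],1])
    return c+d*(z-c[2])/d[2]
E
python3 - <<'E'
from h import *
im=ctrl.get_image("top"); cv2.imwrite("pics/raw.png",im[:,:,::-1])
cv2.imwrite("pics/crop1.png",cv2.resize(im[115:282,100:416,::-1],None,fx=2.5,fy=2.5,interpolation=cv2.INTER_CUBIC))
r=im.astype(int)
def blobs(mask,lab,z,mn=15,roi=(115,282,122,416)):
    k=np.zeros(mask.shape,np.uint8);a,b,c,d=roi;k[a:b,c:d]=mask[a:b,c:d]
    cs,_=cv2.findContours(k,cv2.RETR_EXTERNAL,cv2.CHAIN_APPROX_NONE)
    for c in cs:
        if cv2.contourArea(c)<mn: continue
        bx=cv2.boxPoints(cv2.minAreaRect(c)); P=np.array([back("top",p,z)[:2] for p in bx])
        e=P[1]-P[0];f=P[2]-P[1]
        print(lab,bx.mean(0).round(1),"xy",P.mean(0).round(4),"sides",np.linalg.norm(e).round(3),np.linalg.norm(f).round(3),"ang",np.degrees(np.arctan2(e[1],e[0])).round(1))
blobs((r[...,2]-r[...,0]>45),"blue",.018)
blobs((r.min(2)>172)&(r.max(2)-r.min(2)<40),"white",.08,8)
blobs((r[...,0]-r[...,2]>35),"amber",.04)
E
```

```text
blue [145.7 232.5] xy [0.3699 0.3036] sides 0.08 0.08 ang -29.5
blue [201.4 205.6] xy [0.4493 0.1485] sides 0.087 0.088 ang -54.8
blue [384.7 182.8] xy [ 0.5258 -0.3744] sides 0.123 0.068 ang -20.7
blue [184.  147.9] xy [0.6134 0.2031] sides 0.065 0.066 ang -19.7
amber [144.1 264.5] xy [0.2832 0.2989] sides 0.042 0.02 ang -67.0
amber [327.6 141.6] xy [ 0.6369 -0.2049] sides 0.047 0.047 ang -13.2
amber [253.  134.3] xy [0.653  0.0062] sides 0.09 0.036 ang -75.7
```

View pics/crop1.png

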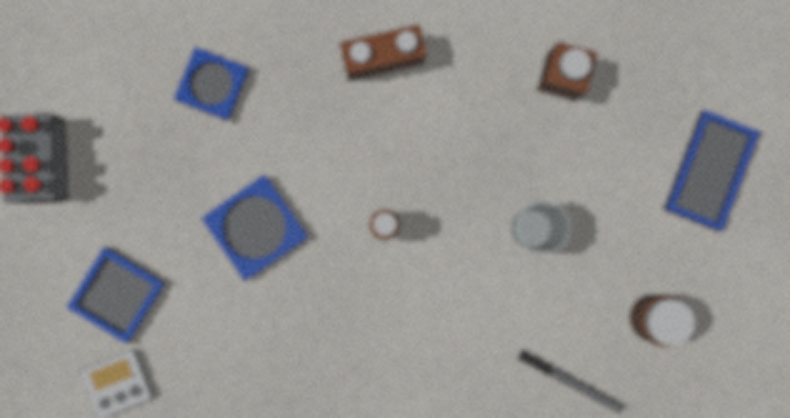

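The crop shows these cap positions:

| Feature | Crop pixel |
|---|---|
| Cartridge caps | (360,52), (406,41) |
| Square bottle cap | (575,64) |
| Slim bottle cap | (384,224) |
| Jar lid | (671,321) |
| Beaker rim | (534,228) |
| Rack right edge | x = 66 |

The holder sides measured from the blue blobs match the given sizes.

```bash
cat >> h.py <<'E'
def plan(x,y,z,psi=None):
    "print travel (mm) and turn about tool z (deg) from the measured pose to TCP x,y,z with tool x at yaw psi"
    s=ctrl.get_state();R=Ro.from_rotvec(s["tool_rot"]).as_matrix()
    p0=np.degrees(np.arctan2(R[1,0],R[0,0]))
    d=R.T@(np.array([x,y,z])-s["position"])
    tilt=np.degrees(np.cross(R[:,2],[0,0,-1]))@R
    print("t",s["time"],"pos",s["position"].round(4),"psi",p0.round(1),"travel",(d*1000).round(1),"turnz",None if psi is None else round(-(psi-p0),1),"tilt",tilt.round(2),"j",s["joint_positions"].round(2),"w",round(s["grip_width"]*87,1),"gf",round(s["grip_force"],1))
E
python3 - <<'E'
from h import *
for n,x,y,z in [("cartA",360,52,.074),("cartB",406,41,.074),("sq",575,64,.09),("slim",384,224,.092),("jar",671,321,.075),("beaker",534,228,.08),("rackNR",66,160,.0),]:
    p=back("top",(100+(x+.5)/2.5-.5,115+(y+.5)/2.5-.5),z);print(n,p.round(4),np.hypot(*p[:2]).round(3),np.degrees(np.arctan2(p[1],p[0])).round(1))
for n,u,v,z in [("jar",565,239,.075),("slim",425,291,.092),("sq",418,201,.09),("cA",329,261,.074),("cB",346,246,.074)]:
    print("side",n,back("side",((u+.5)/1.5625-.5,(v+.5)/1.5625-.5),z).round(3))
plan(.4,-.3,.2,50)
E
```

```text
cartA [0.6424 0.0315 0.074 ] 0.643 2.8
cartB [ 0.6557 -0.0186  0.074 ] 0.656 -1.6
sq [ 0.6315 -0.2011  0.09  ] 0.663 -17.7
slim [0.4545 0.0013 0.092 ] 0.455 0.2
jar [ 0.357  -0.3104  0.075 ] 0.473 -41.0
beaker [ 0.4539 -0.1605  0.08  ] 0.481 -19.5
rackNR [0.5226 0.3708 0.    ] 0.641 35.4
side jar [ 0.352 -0.296  0.075]
side slim [0.449 0.008 0.092]
side sq [ 0.622 -0.191  0.09 ]
side cA [0.64  0.043 0.074]
side cB [ 0.646 -0.009  0.074]
t 0.15 pos [ 0.1643 -0.6285  0.2357] psi 14.7 travel [ 311.1 -258.1   36.1] turnz -35.3 tilt [-0.09  0.01 -0.  ] j [ 1.33  0.32 -0.07  1.45  0.02  1.37 -0.06] w 87.1 gf 0.0
```

>>> step_arm(
  commands=[
    {"travel":[0.036,-0.035,0.005],"turn":[0,0,-7]},
    {"travel":[0.07,-0.068,0.01],"turn":[0,0,-14]},
    {"travel":[0.104,-0.1,0.015],"turn":[0,0,-21]},
    {"travel":[0.138,-0.134,0.02],"turn":[0,0,-28]},
    {"travel":[0.172,-0.167,0.025],"turn":[0,0,-35]},
  ],
  gripper=1,
  force=25,
)

```text
time: 0.65
position: [0.2892, -0.4218, 0.2111]
tool_rot: [-2.848, -1.326, 0.0]
ft_force: [1.6, -0.6, 0.4]
grip_width: 0.998
grip_force: 0.0
```

```bash
python3 -c "
from h import *
plan(.357,-.310,.2,50)"
```

```text
t 0.65 pos [ 0.2892 -0.4218  0.2111] psi 49.9 travel [129.2 -20.1  11.1] turnz -0.1 tilt [-0.01  0.01  0.  ] j [ 1.18  0.05 -0.27  1.82  0.02  1.27  0.21] w 86.8 gf 0.0
```

>>> step_arm(
  commands=[
    {"travel":[0.045,-0.007,0.004]},
    {"travel":[0.09,-0.014,0.008]},
    {"travel":[0.129,-0.02,0.011]},
    {"travel":[0.129,-0.02,0.011]},
  ],
)

```text
$.commands[0]: bad value
```

```bash
cat >> h.py <<'E'
def wrist(f):
    s=ctrl.get_state();im=ctrl.get_image("wrist");cv2.imwrite(f"pics/{f}.png",cv2.resize(im[:,:,::-1],None,fx=1.25,fy=1.25));return s
def wb(s,u,v,z): return back("wrist",((u+.5)/1.25-.5,(v+.5)/1.25-.5),z,s)
def proj(n,X,s=None):
    m=ctrl.camera_model(n)
    if n=="wrist":
        T=np.array(m["T_tool_cam"]);Rt=Ro.from_rotvec(s["tool_rot"]).as_matrix()
        c=T[:3,:3].T@(Rt.T@(np.array(X)-s["position"])-T[:3,3])
    else: c=np.array(m["R"])@X+m["t"]
    return np.array([m["fx"]*c[0]/c[2]+m["cx"],m["fy"]*c[1]/c[2]+m["cy"]])
E
python3 -c "
from h import *
s=wrist('w1');plan(.357,-.310,.2,50);print(proj('wrist',(.357,-.310,.075),s)*1.25)"
```

```text
t 0.7 pos [ 0.2949 -0.4136  0.2104] psi 50.8 travel [119.5 -17.3  11.1] turnz 0.8 tilt [-0.17 -0.31  0.  ] j [ 1.17  0.05 -0.28  1.82  0.01  1.28  0.21] w 87.0 gf 0.0
[284.00740938  28.84052403]
```

View pics/w1.png

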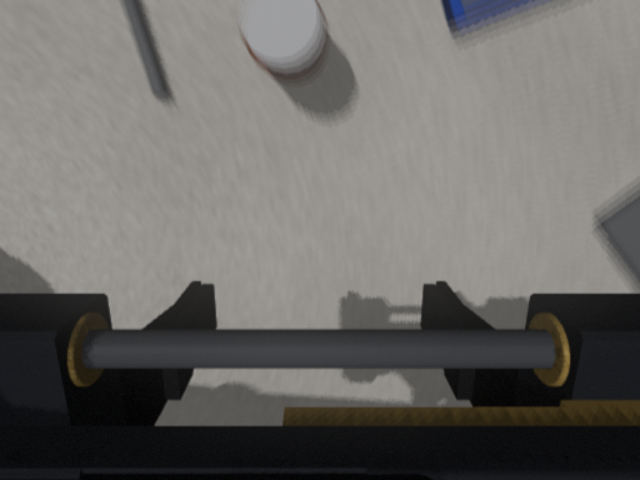

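The wrist view was taken while the arm was still settling. The lid centre is at about (285,33) against a predicted (284,29), so the top-camera position holds to about 2 mm.

>>> step_arm(
  commands=[
    {"travel":[0.04,-0.006,0.003],"turn":[0,0,0]},
    {"travel":[0.08,-0.012,0.006],"turn":[0,0,0]},
    {"travel":[0.115,-0.017,0.01],"turn":[0,0,0]},
    {"travel":[0.115,-0.017,0.01],"turn":[0,0,0]},
    {"travel":[0.115,-0.017,0.01],"turn":[0,0,0]},
  ],
)

```text
time: 1.2
position: [0.3502, -0.3248, 0.2015]
tool_rot: [2.85, 1.321, -0.001]
ft_force: [-0.6, -1.1, -1.2]
grip_width: 1.004
grip_force: 0.0
```

```bash
python3 -c "
from h import *
plan(.356,-.309,.035,51)"
```

```text
t 1.2 pos [ 0.3502 -0.3248  0.2015] psi 49.8 travel [ 15.9  -5.8 166.5] turnz -1.2 tilt [-0.    0.04  0.  ] j [ 1.07 -0.01 -0.38  1.9  -0.    1.25 -0.01] w 87.4 gf 0.0
```

>>> step_arm(
  commands=[
    {"travel":[0.016,-0.006,0.04],"turn":[0,0,0]},
    {"travel":[0.016,-0.006,0.085],"turn":[0,0,0]},
    {"travel":[0.016,-0.006,0.13],"turn":[0,0,0]},
    {"travel":[0.016,-0.006,0.16],"turn":[0,0,0]},
    {"travel":[0.016,-0.006,0.166],"turn":[0,0,0]},
  ],
)

```text
time: 1.7
position: [0.3525, -0.3083, 0.032]
tool_rot: [-2.847, -1.313, 0.005]
ft_force: [-0.5, 0.2, 0.1]
grip_width: 1.002
grip_force: 0.0
```

>>> step_arm(
  commands=[
    {"travel":[0,0,0],"turn":[0,0,0]},
    {"travel":[0,0,0],"turn":[0,0,0]},
    {"travel":[0,0,0],"turn":[0,0,0]},
    {"travel":[0,0,0],"turn":[0,0,0]},
    {"travel":[0,0,0],"turn":[0,0,0]},
  ],
  gripper=0.5,
  force=25,
)

```text
time: 2.2
position: [0.3565, -0.3097, 0.0366]
tool_rot: [2.849, 1.318, 0.001]
ft_force: [0.3, 1.1, 4.7]
grip_width: 0.638
grip_force: 25.1
```

>>> step_arm(
  commands=[
    {"travel":[0,0,-0.015],"turn":[0,0,0]},
    {"travel":[0,0,-0.045],"turn":[0,0,0]},
    {"travel":[0,0,-0.075],"turn":[0,0,0]},
    {"travel":[0,0,-0.1],"turn":[0,0,0]},
    {"travel":[0,0,-0.11],"turn":[0,0,0]},
  ],
)

```text
time: 2.7
position: [0.3569, -0.3099, 0.1482]
tool_rot: [2.847, 1.317, 0.002]
ft_force: [0.6, -1.1, -1.4]
grip_width: 0.634
grip_force: 25.0
```

>>> step_arm(
  commands=[
    {"travel":[0.03,-0.003,0],"turn":[0,0,0]},
    {"travel":[0.073,-0.007,0],"turn":[0,0,0]},
    {"travel":[0.12,-0.012,0],"turn":[0,0,0]},
    {"travel":[0.168,-0.017,0],"turn":[0,0,0]},
    {"travel":[0.215,-0.021,0],"turn":[0,0,0]},
  ],
)

```text
time: 3.2
position: [0.4792, -0.1298, 0.1449]
tool_rot: [-2.851, -1.319, 0.001]
ft_force: [0.6, -1.2, -2.1]
grip_width: 0.643
grip_force: 25.0
```

>>> step_arm(
  commands=[
    {"travel":[0.031,-0.032,0],"turn":[0,0,0]},
    {"travel":[0.062,-0.065,0],"turn":[0,0,0]},
    {"travel":[0.094,-0.097,0],"turn":[0,0,0]},
    {"travel":[0.125,-0.13,0],"turn":[0,0,0]},
    {"travel":[0.156,-0.162,0],"turn":[0,0,0]},
  ],
)

```text
time: 3.7
position: [0.4554, 0.0938, 0.1448]
tool_rot: [2.851, 1.319, -0.002]
ft_force: [0.5, -0.0, -2.2]
grip_width: 0.641
grip_force: 25.0
```

>>> step_arm(
  commands=[
    {"travel":[0.018,-0.019,0],"turn":[0,0,0]},
    {"travel":[0.033,-0.034,0],"turn":[0,0,0]},
    {"travel":[0.039,-0.041,0],"turn":[0,0,0]},
    {"travel":[0.039,-0.041,0],"turn":[0,0,0]},
    {"travel":[0.039,-0.041,0],"turn":[0,0,0]},
  ],
)

```text
time: 4.2
position: [0.4505, 0.1471, 0.145]
tool_rot: [2.852, 1.317, -0.002]
ft_force: [0.2, -0.4, -1.9]
grip_width: 0.634
grip_force: 25.0
```

```bash
python3 -c "
from h import *
plan(.4493,.1485,.0446,50)"
```

```text
t 4.2 pos [0.4505 0.1471 0.145 ] psi 49.6 travel [  0.4  -1.8 100.4] turnz -0.4 tilt [-0.    0.07 -0.  ] j [ 0.5   0.07 -0.89  1.96  0.06  1.14 -1.12] w 55.2 gf 25.0
```

>>> step_arm(
  commands=[
    {"travel":[0,-0.002,0.025],"turn":[0,0,0]},
    {"travel":[0,-0.002,0.055],"turn":[0,0,0]},
    {"travel":[0,-0.002,0.078],"turn":[0,0,0]},
    {"travel":[0,-0.002,0.09],"turn":[0,0,0]},
    {"travel":[0,-0.002,0.094],"turn":[0,0,0]},
  ],
)

```text
time: 4.7
position: [0.4484, 0.1483, 0.0503]
tool_rot: [-2.852, -1.316, 0.004]
ft_force: [0.4, 0.3, -1.6]
grip_width: 0.638
grip_force: 25.0
```

>>> step_arm(
  commands=[
    {"travel":[0,0,0.001],"turn":[0,0,0]},
    {"travel":[0,0,0.002],"turn":[0,0,0]},
    {"travel":[0,0,0.004],"turn":[0,0,0]},
    {"travel":[0,0,0.005],"turn":[0,0,0]},
    {"travel":[0,0,0.005],"turn":[0,0,0]},
  ],
)

```text
time: 5.2
position: [0.4492, 0.1497, 0.0468]
tool_rot: [2.851, 1.319, 0.001]
ft_force: [0.7, -1.1, -2.2]
grip_width: 0.639
grip_force: 25.0
```

```bash
python3 -c "
from h import *
plan(.4493,.1485,.0446,50);print(ctrl.get_state()['ft_force'])"
```

```text
t 5.2 pos [0.4492 0.1497 0.0468] psi 49.7 travel [-0.9  0.9  2.2] turnz -0.3 tilt [ 0.03 -0.01  0.  ] j [ 0.43  0.23 -0.87  2.06  0.22  0.94 -1.26] w 55.6 gf 25.0
[ 0.67952872 -1.08823421 -2.16212209]
```

>>> step_arm(
  commands=[
    {"travel":[0,0.001,0.001],"turn":[0,0,0]},
    {"travel":[0,0.001,0.002],"turn":[0,0,0]},
    {"travel":[0,0.001,0.003],"turn":[0,0,0]},
    {"travel":[0,0.001,0.003],"turn":[0,0,0]},
  ],
)

```text
time: 5.6
position: [0.4501, 0.1491, 0.0446]
tool_rot: [2.85, 1.319, -0.001]
ft_force: [-3.1, -1.7, 9.7]
grip_width: 0.635
grip_force: 25.0
```

>>> step_arm(
  commands=[
    {"travel":[0,0,0],"turn":[0,0,0]},
    {"travel":[0,0,0],"turn":[0,0,0]},
    {"travel":[0,0,0],"turn":[0,0,0]},
    {"travel":[0,0,0],"turn":[0,0,0]},
  ],
  gripper=1,
)

```text
time: 6.0
position: [0.4498, 0.1491, 0.0434]
tool_rot: [-2.851, -1.319, 0.0]
ft_force: [-0.0, 0.6, 0.1]
grip_width: 0.916
grip_force: 0.0
```

>>> step_arm(
  commands=[
    {"travel":[0,0,-0.02],"turn":[0,0,0]},
    {"travel":[0,0,-0.055],"turn":[0,0,0]},
    {"travel":[0,0,-0.09],"turn":[0,0,0]},
    {"travel":[0,0,-0.115],"turn":[0,0,0]},
    {"travel":[0,0,-0.115],"turn":[0,0,0]},
  ],
)

```text
time: 6.5
position: [0.4523, 0.1499, 0.162]
tool_rot: [2.849, 1.318, 0.01]
ft_force: [-0.0, 0.2, -0.6]
grip_width: 1.001
grip_force: 0.0
```

>>> step_arm(
  commands=[
    {"travel":[-0.033,0.03,0],"turn":[0,0,0]},
    {"travel":[-0.066,0.06,0],"turn":[0,0,0]},
    {"travel":[-0.1,0.09,0],"turn":[0,0,0]},
    {"travel":[-0.11,0.099,0],"turn":[0,0,0]},
    {"travel":[-0.11,0.099,0],"turn":[0,0,0]},
  ],
)

```text
time: 7.0
position: [0.4534, -0.0011, 0.1575]
tool_rot: [-2.854, -1.312, 0.002]
ft_force: [-0.1, 0.7, 0.5]
grip_width: 0.995
grip_force: 0.0
```

```bash
python3 -c "
from h import *
s=wrist('w2');plan(.4545,.0013,.05,50);print(proj('wrist',(.4545,.0013,.092),s)*1.25)
im=ctrl.get_image('top');cv2.imwrite('pics/t2.png',cv2.resize(im[115:282,100:416,::-1],None,fx=2.5,fy=2.5,interpolation=cv2.INTER_CUBIC))"
```

```text
t 7.05 pos [0.4536 0.0012 0.1578] psi 49.6 travel [  0.6   0.8 107.8] turnz -0.4 tilt [-0.09  0.    0.  ] j [ 0.7  -0.02 -0.74  1.99 -0.01  1.16 -0.74] w 86.9 gf 0.0
[315.10825211 261.09286933]
```

View pics/w2.png

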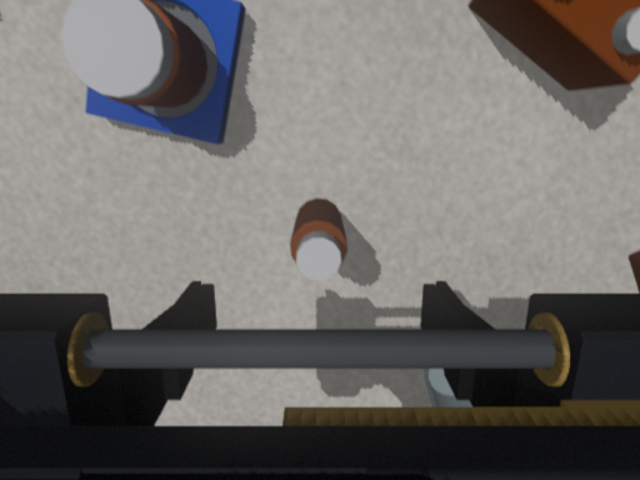

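The slim bottle's cap is at (318,257) against a predicted (315,261), so it is on target. The jar sits upright inside its recess.

>>> step_arm(
  commands=[
    {"travel":[0,0,0.03],"turn":[0,0,0]},
    {"travel":[0,0,0.07],"turn":[0,0,0]},
    {"travel":[0,0,0.095],"turn":[0,0,0]},
    {"travel":[0,0,0.107],"turn":[0,0,0]},
    {"travel":[0,0,0.107],"turn":[0,0,0]},
  ],
)

```text
time: 7.6
position: [0.4528, 0.0031, 0.0503]
tool_rot: [-2.847, -1.322, 0.003]
ft_force: [-1.0, 0.2, -0.7]
grip_width: 1.003
grip_force: 0.0
```

>>> step_arm(
  commands=[
    {"travel":[0,0,0],"turn":[0,0,0]},
    {"travel":[0,0,0],"turn":[0,0,0]},
    {"travel":[0,0,0],"turn":[0,0,0]},
    {"travel":[0,0,0],"turn":[0,0,0]},
    {"travel":[0,0,0],"turn":[0,0,0]},
  ],
  gripper=0.2,
  force=20,
)

```text
time: 8.1
position: [0.4544, 0.001, 0.052]
tool_rot: [2.851, 1.318, 0.001]
ft_force: [0.6, 0.2, -0.5]
grip_width: 0.631
grip_force: 0.0
```

```bash
python3 -c "
from h import *
plan(.6134,.2031,.15,50)"
```

```text
t 8.1 pos [0.4544 0.001  0.052 ] psi 49.6 travel [257.   -9.6 -98. ] turnz -0.4 tilt [ 0.06 -0.01  0.  ] j [ 0.66  0.15 -0.75  2.1   0.13  0.94 -0.87] w 54.9 gf 0.0
```

>>> step_arm(
  commands=[
    {"travel":[0,0,0],"turn":[0,0,0]},
    {"travel":[0,0,0],"turn":[0,0,0]},
    {"travel":[0,0,0],"turn":[0,0,0]},
    {"travel":[0,0,0],"turn":[0,0,0]},
    {"travel":[0,0,0],"turn":[0,0,0]},
  ],
)

```text
time: 8.6
position: [0.4541, 0.0011, 0.0516]
tool_rot: [2.851, 1.319, 0.0]
ft_force: [-0.7, -0.7, 0.1]
grip_width: 0.386
grip_force: 19.9
```

```bash
python3 -c "
from h import *
plan(.6134,.2031,.15,50)"
```

```text
t 8.6 pos [0.4541 0.0011 0.0516] psi 49.7 travel [257.1  -9.4 -98.4] turnz -0.3 tilt [ 0.01 -0.   -0.  ] j [ 0.66  0.15 -0.75  2.1   0.13  0.93 -0.87] w 33.5 gf 19.9
```

>>> step_arm(
  commands=[
    {"travel":[0,0,-0.015],"turn":[0,0,0]},
    {"travel":[0,0,-0.045],"turn":[0,0,0]},
    {"travel":[0,0,-0.08],"turn":[0,0,0]},
    {"travel":[0.01,0,-0.098],"turn":[0,0,0]},
    {"travel":[0.04,-0.001,-0.098],"turn":[0,0,0]},
  ],
)

```text
time: 9.1
position: [0.4804, 0.0299, 0.1521]
tool_rot: [2.85, 1.31, 0.003]
ft_force: [0.2, -0.4, -1.1]
grip_width: 0.388
grip_force: 19.9
```

>>> step_arm(
  commands=[
    {"travel":[0.045,-0.002,0],"turn":[0,0,0]},
    {"travel":[0.09,-0.004,0],"turn":[0,0,0]},
    {"travel":[0.135,-0.006,0],"turn":[0,0,0]},
    {"travel":[0.175,-0.007,0],"turn":[0,0,0]},
    {"travel":[0.205,-0.008,0],"turn":[0,0,0]},
  ],
)

```text
time: 9.6
position: [0.6065, 0.1961, 0.1486]
tool_rot: [-2.849, -1.32, 0.001]
ft_force: [-1.0, -0.6, -0.8]
grip_width: 0.386
grip_force: 19.9
```

>>> step_arm(
  commands=[
    {"travel":[0.012,0,0],"turn":[0,0,0]},
    {"travel":[0.012,0,0],"turn":[0,0,0]},
    {"travel":[0.012,0,0],"turn":[0,0,0]},
  ],
)

```text
time: 9.9
position: [0.6129, 0.2017, 0.149]
tool_rot: [2.851, 1.318, -0.003]
ft_force: [0.1, -0.2, -1.0]
grip_width: 0.386
grip_force: 19.9
```

```bash
python3 -c "
from h import *
plan(.6134,.2031,.0596,50)"
```

```text
t 9.9 pos [0.6129 0.2017 0.149 ] psi 49.6 travel [ 1.6 -0.5 89.4] turnz -0.4 tilt [-0.01  0.12 -0.  ] j [ 0.25  0.49 -0.81  1.55  0.37  1.27 -1.32] w 33.6 gf 19.9
```

>>> step_arm(
  commands=[
    {"travel":[0.001,0,0.025],"turn":[0,0,0]},
    {"travel":[0.001,0,0.055],"turn":[0,0,0]},
    {"travel":[0.001,0,0.075],"turn":[0,0,0]},
    {"travel":[0.001,0,0.084],"turn":[0,0,0]},
    {"travel":[0.001,0,0.086],"turn":[0,0,0]},
  ],
)

```text
time: 10.4
position: [0.6135, 0.2017, 0.0628]
tool_rot: [2.851, 1.317, -0.003]
ft_force: [0.6, 0.1, -0.7]
grip_width: 0.386
grip_force: 19.9
```

>>> step_arm(
  commands=[
    {"travel":[0,0,0.001],"turn":[0,0,0]},
    {"travel":[0,0,0.002],"turn":[0,0,0]},
    {"travel":[0,0,0.003],"turn":[0,0,0]},
    {"travel":[0,0,0.003],"turn":[0,0,0]},
  ],
)

```text
time: 10.8
position: [0.6145, 0.2037, 0.0611]
tool_rot: [2.851, 1.319, 0.001]
ft_force: [-0.1, -0.5, -1.2]
grip_width: 0.388
grip_force: 19.9
```

```bash
python3 -c "
from h import *
plan(.6134,.2031,.0596,50)"
```

```text
t 10.8 pos [0.6145 0.2037 0.0611] psi 49.7 travel [-1.2 -0.4  1.5] turnz -0.3 tilt [ 0.04 -0.03  0.  ] j [ 0.22  0.57 -0.77  1.62  0.43  1.12 -1.36] w 33.7 gf 19.9
```

>>> step_arm(
  commands=[
    {"travel":[0,0,0.001],"turn":[0,0,0]},
    {"travel":[0,0,0.002],"turn":[0,0,0]},
    {"travel":[0,0,0.002],"turn":[0,0,0]},
  ],
)

```text
time: 11.1
position: [0.6146, 0.2039, 0.0596]
tool_rot: [2.851, 1.319, 0.002]
ft_force: [-0.5, -1.2, 4.4]
grip_width: 0.384
grip_force: 19.9
```

>>> step_arm(
  commands=[
    {"travel":[0,0,0],"turn":[0,0,0]},
    {"travel":[0,0,0],"turn":[0,0,0]},
    {"travel":[0,0,0],"turn":[0,0,0]},
    {"travel":[0,0,0],"turn":[0,0,0]},
  ],
  gripper=1,
)

```text
time: 11.5
position: [0.614, 0.2036, 0.0582]
tool_rot: [-2.851, -1.319, 0.001]
ft_force: [-0.2, -0.1, -0.2]
grip_width: 0.662
grip_force: 0.0
```

>>> step_arm(
  commands=[
    {"travel":[0,0,-0.02],"turn":[0,0,0]},
    {"travel":[0,0,-0.055],"turn":[0,0,0]},
    {"travel":[0,0,-0.09],"turn":[0,0,0]},
    {"travel":[0,0,-0.11],"turn":[0,0,0]},
    {"travel":[0,0,-0.11],"turn":[0,0,0]},
  ],
)

```text
time: 12.0
position: [0.616, 0.2049, 0.1722]
tool_rot: [2.85, 1.319, 0.01]
ft_force: [0.5, 0.2, 0.0]
grip_width: 0.993
grip_force: 0.0
```

>>> step_arm(
  commands=[
    {"travel":[-0.033,0.03,0],"turn":[0,0,0]},
    {"travel":[-0.066,0.06,0],"turn":[0,0,0]},
    {"travel":[-0.1,0.09,0],"turn":[0,0,0]},
    {"travel":[-0.133,0.12,0],"turn":[0,0,0]},
    {"travel":[-0.166,0.152,0],"turn":[0,0,0]},
  ],
)

```text
time: 12.5
position: [0.6216, -0.023, 0.1672]
tool_rot: [-2.85, -1.32, 0.003]
ft_force: [-0.2, -0.7, 0.1]
grip_width: 1.005
grip_force: 0.0
```

>>> step_arm(
  commands=[
    {"travel":[-0.033,0.03,0],"turn":[0,0,-7]},
    {"travel":[-0.066,0.06,0],"turn":[0,0,-14]},
    {"travel":[-0.1,0.09,0],"turn":[0,0,-21]},
    {"travel":[-0.133,0.122,0],"turn":[0,0,-27]},
    {"travel":[-0.133,0.122,0],"turn":[0,0,-27]},
  ],
)

```text
time: 13.0
position: [0.6274, -0.2126, 0.1658]
tool_rot: [2.474, 1.934, -0.008]
ft_force: [-0.4, -0.8, -0.1]
grip_width: 0.997
grip_force: 0.0
```

```bash
python3 -c "
from h import *
s=wrist('w3');plan(.6315,-.2011,.048,76.8);print(proj('wrist',(.6315,-.2011,.09),s)*1.25)"
```

```text
t 13.05 pos [ 0.6279 -0.2074  0.1661] psi 76.2 travel [  7.1   2.4 118.1] turnz -0.6 tilt [-0.16  0.07 -0.  ] j [ 0.86  0.5  -0.79  1.49  0.36  1.31 -0.21] w 87.3 gf 0.0
[318.71011711 237.35767456]
```

View pics/w3.png

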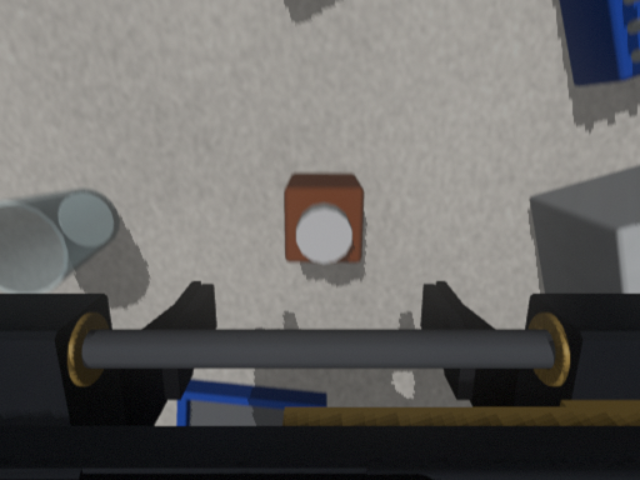

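>>> step_arm(
  commands=[
    {"travel":[0,0.002,0.01],"turn":[0,0,0]},
    {"travel":[0,0.002,0.02],"turn":[0,0,0]},
    {"travel":[0,0.002,0.02],"turn":[0,0,0]},
  ],
)

```text
time: 13.35
position: [0.6302, -0.1998, 0.1459]
tool_rot: [-2.459, -1.95, 0.003]
ft_force: [-0.5, 0.2, -0.1]
grip_width: 1.0
grip_force: 0.0
```

```bash
python3 -c "
from h import *
plan(.633,-.2015,.048,76.8)"
```

```text
t 13.35 pos [ 0.6302 -0.1998  0.1459] psi 76.8 travel [-1.1  3.5 97.9] turnz 0.0 tilt [-0.23 -0.03  0.  ] j [ 0.84  0.52 -0.79  1.51  0.37  1.28 -0.22] w 87.0 gf 0.0
```

>>> step_arm(
  commands=[
    {"travel":[-0.001,0.003,0.03],"turn":[0,0,0]},
    {"travel":[-0.001,0.003,0.065],"turn":[0,0,0]},
    {"travel":[-0.001,0.003,0.09],"turn":[0,0,0]},
    {"travel":[-0.001,0.003,0.097],"turn":[0,0,0]},
    {"travel":[-0.001,0.003,0.097],"turn":[0,0,0]},
  ],
)

```text
time: 13.85
position: [0.6335, -0.2026, 0.0506]
tool_rot: [-2.462, -1.949, 0.002]
ft_force: [-0.5, -0.6, 0.8]
grip_width: 1.001
grip_force: 0.0
```

>>> step_arm(
  commands=[
    {"travel":[0,0,0],"turn":[0,0,0]},
    {"travel":[0,0,0],"turn":[0,0,0]},
    {"travel":[0,0,0],"turn":[0,0,0]},
    {"travel":[0,0,0],"turn":[0,0,0]},
    {"travel":[0,0,0],"turn":[0,0,0]},
  ],
  gripper=0.4,
  force=25,
)

```text
time: 14.35
position: [0.6343, -0.2039, 0.052]
tool_rot: [2.464, 1.948, 0.0]
ft_force: [-0.8, -0.8, -0.0]
grip_width: 0.631
grip_force: 0.0
```

>>> step_arm(
  commands=[
    {"travel":[0,0,0],"turn":[0,0,0]},
    {"travel":[0,0,0],"turn":[0,0,0]},
    {"travel":[0,0,0],"turn":[0,0,0]},
  ],
)

```text
time: 14.65
position: [0.6339, -0.2039, 0.0517]
tool_rot: [-2.465, -1.948, 0.001]
ft_force: [-2.0, 0.4, 2.3]
grip_width: 0.545
grip_force: 25.0
```

```bash
python3 -c "
from h import *
plan(.53,-.02,.16,60.5);plan(.3699,.3036,.16,60.5)"
```

```text
t 14.65 pos [ 0.6339 -0.2039  0.0517] psi 76.6 travel [ 154.9 -143.6 -108.3] turnz 16.1 tilt [-0.02  0.02  0.  ] j [ 0.82  0.61 -0.74  1.58  0.45  1.12 -0.26] w 47.4 gf 25.0
t 14.65 pos [ 0.6339 -0.2039  0.0517] psi 76.6 travel [ 432.8 -374.1 -108.3] turnz 16.1 tilt [-0.02  0.02  0.  ] j [ 0.82  0.61 -0.74  1.58  0.45  1.12 -0.26] w 47.4 gf 25.0
```

>>> step_arm(
  commands=[
    {"travel":[0,0,-0.015],"turn":[0,0,0]},
    {"travel":[0,0,-0.045],"turn":[0,0,0]},
    {"travel":[0,0,-0.08],"turn":[0,0,0]},
    {"travel":[0,0,-0.105],"turn":[0,0,0]},
    {"travel":[0,0,-0.115],"turn":[0,0,0]},
  ],
)

```text
time: 15.15
position: [0.6357, -0.2036, 0.1703]
tool_rot: [2.461, 1.946, 0.005]
ft_force: [-0.2, 0.0, -2.7]
grip_width: 0.55
grip_force: 25.0
```

>>> step_arm(
  commands=[
    {"travel":[0.023,-0.02,0],"turn":[0,0,0]},
    {"travel":[0.053,-0.046,0],"turn":[0,0,0]},
    {"travel":[0.087,-0.075,0],"turn":[0,0,0]},
    {"travel":[0.121,-0.105,0],"turn":[0,0,0]},
    {"travel":[0.151,-0.131,0],"turn":[0,0,0]},
  ],
)

```text
time: 15.65
position: [0.5396, -0.0243, 0.1657]
tool_rot: [-2.462, -1.949, 0.002]
ft_force: [-0.2, -0.5, -1.7]
grip_width: 0.55
grip_force: 25.0
```

>>> step_arm(
  commands=[
    {"travel":[0.034,-0.029,0],"turn":[0,0,0]},
    {"travel":[0.068,-0.059,0],"turn":[0,0,0]},
    {"travel":[0.102,-0.088,0],"turn":[0,0,0]},
    {"travel":[0.136,-0.118,0],"turn":[0,0,0]},
    {"travel":[0.17,-0.147,0],"turn":[0,0,0]},
  ],
)

```text
time: 16.15
position: [0.436, 0.174, 0.166]
tool_rot: [2.464, 1.948, -0.002]
ft_force: [0.5, 1.0, -2.5]
grip_width: 0.549
grip_force: 25.0
```

```bash
python3 -c "
from h import *
plan(.3699,.3036,.165,60.5)"
```

```text
t 16.15 pos [0.436 0.174 0.166] psi 76.7 travel [110.9 -94.2   0.8] turnz 16.2 tilt [-0.01  0.07  0.  ] j [ 0.67  0.04 -1.11  1.94  0.04  1.18 -0.69] w 47.8 gf 25.0
```

>>> step_arm(
  commands=[
    {"travel":[0.027,-0.023,0],"turn":[0,0,4]},
    {"travel":[0.055,-0.046,0],"turn":[0,0,8]},
    {"travel":[0.082,-0.07,0],"turn":[0,0,12]},
    {"travel":[0.105,-0.089,0],"turn":[0,0,16]},
    {"travel":[0.108,-0.091,0],"turn":[0,0,16]},
  ],
)

```text
time: 16.65
position: [0.3708, 0.3026, 0.1664]
tool_rot: [-2.705, -1.594, 0.0]
ft_force: [-1.1, -0.3, -1.9]
grip_width: 0.545
grip_force: 25.0
```

>>> step_arm(
  commands=[
    {"travel":[0,0,0],"turn":[0,0,0]},
    {"travel":[0,0,0],"turn":[0,0,0]},
  ],
)

```text
time: 16.85
position: [0.3744, 0.2976, 0.1661]
tool_rot: [2.711, 1.585, -0.002]
ft_force: [-0.2, -0.5, -2.3]
grip_width: 0.552
grip_force: 25.0
```

```bash
python3 -c "
from h import *
plan(.3699,.3036,.0597,60.5)"
```

```text
t 16.85 pos [0.3744 0.2976 0.1661] psi 60.6 travel [  3.2  -6.9 106.4] turnz 0.1 tilt [0.01 0.07 0.  ] j [ 0.45  0.1  -1.22  1.92  0.1   1.19 -1.31] w 48.0 gf 25.0
```

>>> step_arm(
  commands=[
    {"travel":[0.002,-0.007,0.02],"turn":[0,0,0]},
    {"travel":[0.002,-0.007,0.05],"turn":[0,0,0]},
    {"travel":[0.002,-0.007,0.075],"turn":[0,0,0]},
    {"travel":[0.002,-0.007,0.085],"turn":[0,0,0]},
    {"travel":[0.002,-0.007,0.085],"turn":[0,0,0]},
  ],
)

```text
time: 17.35
position: [0.3686, 0.3024, 0.0803]
tool_rot: [-2.713, -1.584, 0.005]
ft_force: [1.0, 0.2, -2.0]
grip_width: 0.552
grip_force: 25.0
```

```bash
python3 -c "
from h import *
s=wrist('w4');plan(.3699,.3036,.0597,60.5)"
```

```text
t 17.4 pos [0.3693 0.3034 0.0815] psi 60.6 travel [ 0.5  0.4 21.8] turnz 0.1 tilt [-0.04  0.03  0.  ] j [ 0.32  0.27 -1.15  2.01  0.28  1.04 -1.48] w 47.7 gf 25.0
```

View pics/w4.png

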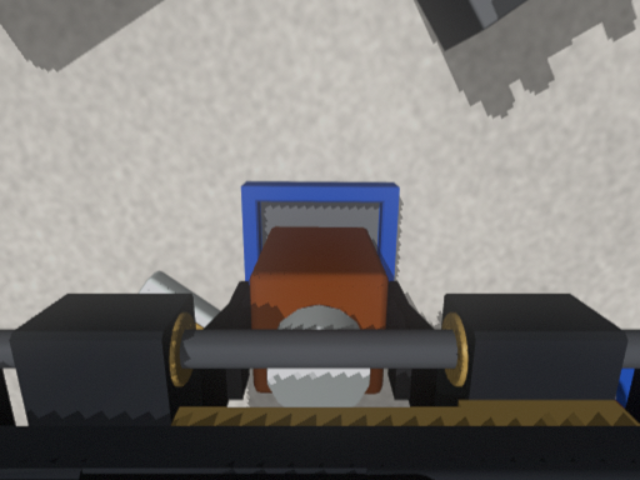

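The bottle is square to the recess and centred: bottle mid-column is about 319 and recess mid-column about 321. I'll lower it.

>>> step_arm(
  commands=[
    {"travel":[0,0,0.008],"turn":[0,0,0]},
    {"travel":[0,0,0.014],"turn":[0,0,0]},
    {"travel":[0,0,0.017],"turn":[0,0,0]},
    {"travel":[0,0,0.018],"turn":[0,0,0]},
    {"travel":[0,0,0.019],"turn":[0,0,0]},
  ],
)

```text
time: 17.9
position: [0.369, 0.3041, 0.0626]
tool_rot: [2.711, 1.587, 0.0]
ft_force: [-0.7, -0.6, -3.5]
grip_width: 0.551
grip_force: 25.0
```

>>> step_arm(
  commands=[
    {"travel":[0,0,0.001],"turn":[0,0,0]},
    {"travel":[0,0,0.002],"turn":[0,0,0]},
    {"travel":[0,0,0.002],"turn":[0,0,0]},
  ],
)

```text
time: 18.2
position: [0.3689, 0.304, 0.0604]
tool_rot: [2.712, 1.586, -0.0]
ft_force: [1.0, -0.5, -2.0]
grip_width: 0.551
grip_force: 25.0
```

>>> step_arm(
  commands=[
    {"travel":[0,0,0.001],"turn":[0,0,0]},
    {"travel":[0,0,0.002],"turn":[0,0,0]},
    {"travel":[0,0,0.002],"turn":[0,0,0]},
  ],
)

```text
time: 18.5
position: [0.3691, 0.3041, 0.0596]
tool_rot: [2.711, 1.586, -0.001]
ft_force: [-2.7, -2.7, 9.5]
grip_width: 0.549
grip_force: 25.0
```

>>> step_arm(
  commands=[
    {"travel":[0,0,0],"turn":[0,0,0]},
    {"travel":[0,0,0],"turn":[0,0,0]},
    {"travel":[0,0,0],"turn":[0,0,0]},
    {"travel":[0,0,0],"turn":[0,0,0]},
  ],
  gripper=1,
)

```text
time: 18.9
position: [0.3689, 0.304, 0.0585]
tool_rot: [-2.712, -1.586, -0.0]
ft_force: [-0.2, 0.0, -0.5]
grip_width: 0.83
grip_force: 0.0
```

>>> step_arm(
  commands=[
    {"travel":[0,0,-0.02],"turn":[0,0,0]},
    {"travel":[0,0,-0.055],"turn":[0,0,0]},
    {"travel":[0,0,-0.09],"turn":[0,0,0]},
    {"travel":[0,0,-0.115],"turn":[0,0,0]},
    {"travel":[0,0,-0.115],"turn":[0,0,0]},
  ],
)

```text
time: 19.4
position: [0.3708, 0.3055, 0.1766]
tool_rot: [2.711, 1.585, 0.01]
ft_force: [-0.4, -0.6, -0.8]
grip_width: 1.0
grip_force: 0.0
```

>>> step_arm(
  commands=[
    {"travel":[-0.013,0.043,0],"turn":[0,0,0]},
    {"travel":[-0.027,0.086,0],"turn":[0,0,0]},
    {"travel":[-0.04,0.129,0],"turn":[0,0,0]},
    {"travel":[-0.054,0.172,0],"turn":[0,0,0]},
    {"travel":[-0.067,0.215,0],"turn":[0,0,0]},
  ],
)

```text
time: 19.9
position: [0.5241, 0.1383, 0.1721]
tool_rot: [2.712, 1.586, -0.003]
ft_force: [0.3, 0.2, -0.1]
grip_width: 0.999
grip_force: 0.0
```

>>> step_arm(
  commands=[
    {"travel":[-0.011,0.035,0],"turn":[0,0,-8]},
    {"travel":[-0.022,0.07,0],"turn":[0,0,-16]},
    {"travel":[-0.033,0.105,0],"turn":[0,0,-24]},
    {"travel":[-0.044,0.14,0],"turn":[0,0,-32]},
    {"travel":[-0.055,0.175,0],"turn":[0,0,-40]},
  ],
)

```text
time: 20.4
position: [0.6495, 0.0053, 0.1715]
tool_rot: [-1.998, -2.423, 0.002]
ft_force: [0.6, 0.3, 0.6]
grip_width: 0.999
grip_force: 0.0
```

>>> step_arm(
  commands=[
    {"travel":[0,0,0.01],"turn":[0,0,-4]},
    {"travel":[0,0,0.01],"turn":[0,0,-4]},
    {"travel":[0,0,0.01],"turn":[0,0,-4]},
    {"travel":[0,0,0.01],"turn":[0,0,-4]},
  ],
)

```text
time: 20.8
position: [0.6486, 0.008, 0.1636]
tool_rot: [-1.919, -2.487, 0.0]
ft_force: [-1.0, -0.9, 0.2]
grip_width: 1.0
grip_force: 0.0
```

```bash
python3 -c "
from h import *
s=wrist('w5');plan(.6490,.0065,.038,104.9)
for c in [(.6424,.0315,.074),(.6557,-.0186,.074)]: print(proj('wrist',c,s)*1.25)"
```

```text
t 20.85 pos [0.6488 0.0078 0.1639] psi 104.7 travel [-1.200e+00 -1.000e-01  1.259e+02] turnz -0.2 tilt [0.01 0.03 0.  ] j [ 0.71  0.59 -1.07  1.52  0.53  1.35 -0.15] w 87.0 gf 0.0
[316.45689298 210.27500382]
[316.76315507 293.54727738]
```

View pics/w5.png

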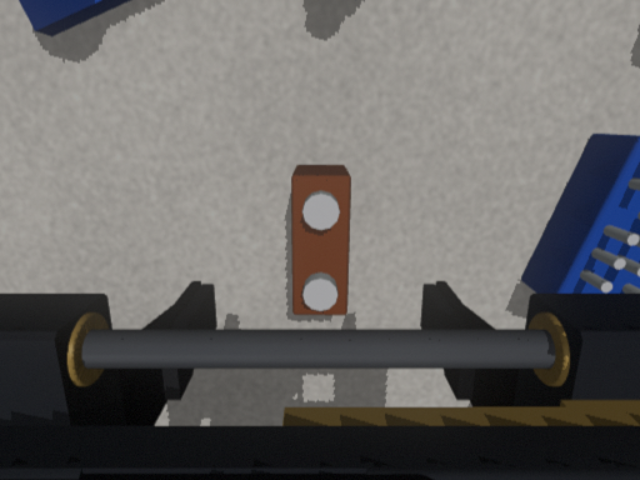

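The caps are at (321,211) and (320,294), about 2 mm to the right of the prediction, and the long axis is aligned.

>>> step_arm(
  commands=[
    {"travel":[-0.001,0.002,0.035],"turn":[0,0,0]},
    {"travel":[-0.001,0.002,0.075],"turn":[0,0,0]},
    {"travel":[-0.001,0.002,0.105],"turn":[0,0,0]},
    {"travel":[-0.001,0.002,0.12],"turn":[0,0,0]},
    {"travel":[-0.001,0.002,0.124],"turn":[0,0,0]},
  ],
)

```text
time: 21.35
position: [0.6504, 0.0063, 0.0384]
tool_rot: [-1.918, -2.486, 0.002]
ft_force: [-0.4, 0.0, 0.8]
grip_width: 0.997
grip_force: 0.0
```

>>> step_arm(
  commands=[
    {"travel":[0,0,0],"turn":[0,0,0]},
    {"travel":[0,0,0],"turn":[0,0,0]},
    {"travel":[0,0,0],"turn":[0,0,0]},
    {"travel":[0,0,0],"turn":[0,0,0]},
    {"travel":[0,0,0],"turn":[0,0,0]},
  ],
  gripper=0.25,
  force=30,
)

```text
time: 21.85
position: [0.6517, 0.006, 0.0402]
tool_rot: [1.92, 2.486, 0.001]
ft_force: [-0.1, 0.2, 0.4]
grip_width: 0.629
grip_force: 0.0
```

>>> step_arm(
  commands=[
    {"travel":[0,0,0],"turn":[0,0,0]},
    {"travel":[0,0,0],"turn":[0,0,0]},
    {"travel":[0,0,0],"turn":[0,0,0]},
    {"travel":[0,0,0],"turn":[0,0,0]},
    {"travel":[0,0,0],"turn":[0,0,0]},
  ],
)

```text
time: 22.35
position: [0.6512, 0.006, 0.0395]
tool_rot: [-1.92, -2.487, 0.001]
ft_force: [-1.9, -0.0, 1.7]
grip_width: 0.409
grip_force: 30.0
```

```bash
python3 -c "
from h import *
plan(.5258,-.3744,.15,159.3)"
```

```text
t 22.35 pos [0.6512 0.006  0.0395] psi 104.7 travel [-336.3 -217.6 -110.3] turnz -54.6 tilt [-0.02  0.01  0.  ] j [ 0.66  0.71 -0.98  1.62  0.63  1.16 -0.22] w 35.6 gf 30.0
```

>>> step_arm(
  commands=[
    {"travel":[0,0,-0.015],"turn":[0,0,0]},
    {"travel":[0,0,-0.045],"turn":[0,0,0]},
    {"travel":[0,0,-0.08],"turn":[0,0,0]},
    {"travel":[0,0,-0.105],"turn":[0,0,0]},
    {"travel":[0,0,-0.11],"turn":[0,0,0]},
  ],
)

```text
time: 22.85
position: [0.6532, 0.007, 0.1537]
tool_rot: [1.917, 2.483, 0.006]
ft_force: [-0.0, 0.2, -2.8]
grip_width: 0.412
grip_force: 30.0
```

>>> step_arm(
  commands=[
    {"travel":[-0.025,-0.016,0],"turn":[0,0,0]},
    {"travel":[-0.06,-0.039,0],"turn":[0,0,0]},
    {"travel":[-0.098,-0.063,0],"turn":[0,0,0]},
    {"travel":[-0.135,-0.087,0],"turn":[0,0,0]},
    {"travel":[-0.168,-0.109,0],"turn":[0,0,0]},
  ],
)

```text
time: 23.35
position: [0.5867, -0.1865, 0.1483]
tool_rot: [-1.92, -2.485, 0.002]
ft_force: [0.0, 0.5, -2.2]
grip_width: 0.414
grip_force: 30.0
```

>>> step_arm(
  commands=[
    {"travel":[-0.034,-0.022,0],"turn":[0,0,-7]},
    {"travel":[-0.068,-0.044,0],"turn":[0,0,-14]},
    {"travel":[-0.102,-0.066,0],"turn":[0,0,-21]},
    {"travel":[-0.136,-0.088,0],"turn":[0,0,-28]},
    {"travel":[-0.168,-0.109,0],"turn":[0,0,-35]},
  ],
)

```text
time: 23.85
position: [0.5238, -0.376, 0.1484]
tool_rot: [-1.076, -2.95, 0.0]
ft_force: [1.6, -0.7, -1.3]
grip_width: 0.415
grip_force: 30.0
```

>>> step_arm(
  commands=[
    {"travel":[0,0,0],"turn":[0,0,-7]},
    {"travel":[0,0,0],"turn":[0,0,-14]},
    {"travel":[0,0,0],"turn":[0,0,-19.6]},
    {"travel":[0,0,0],"turn":[0,0,-19.6]},
    {"travel":[0,0,0],"turn":[0,0,-19.6]},
  ],
)

```text
time: 24.35
position: [0.525, -0.3739, 0.1487]
tool_rot: [-0.569, -3.089, -0.001]
ft_force: [0.4, -0.2, -2.1]
grip_width: 0.414
grip_force: 30.0
```

```bash
python3 -c "
from h import *
plan(.5258,-.3744,.0475,159.3)"
```

```text
t 24.35 pos [ 0.525  -0.3739  0.1487] psi 159.1 travel [ -1.   -0.2 101.2] turnz -0.2 tilt [ 0.03 -0.06  0.  ] j [ 1.43  0.7  -1.24  1.54  0.67  1.38  1.34] w 36.0 gf 30.0
```

>>> step_arm(
  commands=[
    {"travel":[-0.001,0,0.02],"turn":[0,0,0]},
    {"travel":[-0.001,0,0.05],"turn":[0,0,0]},
    {"travel":[-0.001,0,0.07],"turn":[0,0,0]},
    {"travel":[-0.001,0,0.08],"turn":[0,0,0]},
    {"travel":[-0.001,0,0.08],"turn":[0,0,0]},
  ],
)

```text
time: 24.85
position: [0.5253, -0.374, 0.0674]
tool_rot: [-0.565, -3.087, -0.002]
ft_force: [0.8, -0.4, -1.6]
grip_width: 0.414
grip_force: 30.0
```

```bash
python3 -c "
from h import *
s=wrist('w6');plan(.5258,-.3744,.0475,159.3)"
```

```text
t 24.9 pos [ 0.5263 -0.3742  0.069 ] psi 159.3 travel [ 0.3 -0.3 21.5] turnz -0.0 tilt [ 0.03 -0.05 -0.  ] j [ 1.39  0.77 -1.17  1.61  0.74  1.27  1.3 ] w 35.9 gf 30.0
```

View pics/w6.png

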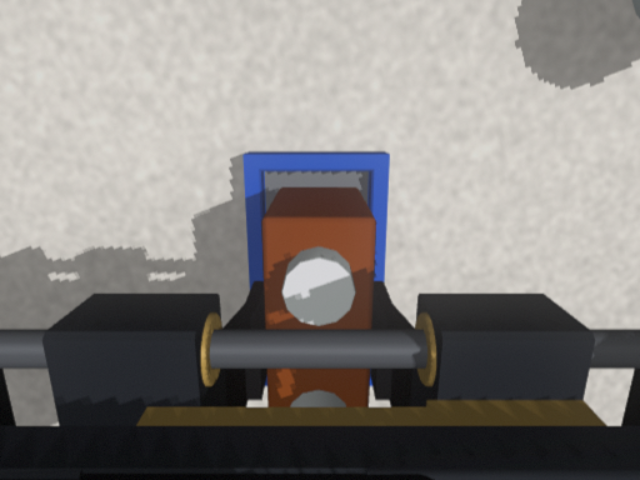

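The cartridge is parallel to the recess and centred, at columns 264–375 against a recess of 263–371. I'll lower it.

>>> step_arm(
  commands=[
    {"travel":[0,-0.001,0.008],"turn":[0,0,0]},
    {"travel":[0,-0.001,0.014],"turn":[0,0,0]},
    {"travel":[0,-0.001,0.017],"turn":[0,0,0]},
    {"travel":[0,-0.001,0.018],"turn":[0,0,0]},
    {"travel":[0,-0.001,0.019],"turn":[0,0,0]},
  ],
)

```text
time: 25.4
position: [0.5261, -0.3755, 0.0507]
tool_rot: [0.566, 3.09, -0.0]
ft_force: [-0.1, 0.5, -3.1]
grip_width: 0.409
grip_force: 30.0
```

>>> step_arm(
  commands=[
    {"travel":[0,0,0.001],"turn":[0,0,0]},
    {"travel":[0,0,0.002],"turn":[0,0,0]},
    {"travel":[0,0,0.002],"turn":[0,0,0]},
  ],
)

```text
time: 25.7
position: [0.526, -0.3755, 0.0485]
tool_rot: [-0.566, -3.09, 0.0]
ft_force: [-0.6, -0.9, -0.9]
grip_width: 0.412
grip_force: 30.0
```

>>> step_arm(
  commands=[
    {"travel":[0,0,0.001],"turn":[0,0,0]},
    {"travel":[0,0,0.002],"turn":[0,0,0]},
    {"travel":[0,0,0.002],"turn":[0,0,0]},
  ],
)

```text
time: 26.0
position: [0.5262, -0.3755, 0.0475]
tool_rot: [0.566, 3.09, -0.001]
ft_force: [-2.5, 0.7, 4.4]
grip_width: 0.407
grip_force: 30.0
```

Contact at the expected height, so I'll release, lift clear and check.

>>> step_arm(
  commands=[
    {"travel":[0,0,0],"turn":[0,0,0]},
    {"travel":[0,0,0],"turn":[0,0,0]},
    {"travel":[0,0,0],"turn":[0,0,0]},
    {"travel":[0,0,0],"turn":[0,0,0]},
  ],
  gripper=1,
)

```text
time: 26.4
position: [0.526, -0.3755, 0.0464]
tool_rot: [0.566, 3.09, 0.0]
ft_force: [0.1, 0.2, -1.0]
grip_width: 0.69
grip_force: 0.0
```

>>> step_arm(
  commands=[
    {"travel":[0,0,-0.02],"turn":[0,0,0]},
    {"travel":[0,0,-0.055],"turn":[0,0,0]},
    {"travel":[0,0,-0.09],"turn":[0,0,0]},
    {"travel":[0,0,-0.13],"turn":[0,0,0]},
    {"travel":[0,0,-0.15],"turn":[0,0,0]},
  ],
)

```text
time: 26.9
position: [0.5277, -0.3752, 0.202]
tool_rot: [0.564, 3.085, -0.003]
ft_force: [0.8, 0.6, 0.1]
grip_width: 0.991
grip_force: 0.0
```

>>> step_arm(
  commands=[
    {"travel":[0.04,0,0],"turn":[0,0,0]},
    {"travel":[0.07,0,0],"turn":[0,0,0]},
    {"travel":[0.07,0,0],"turn":[0,0,0]},
  ],
)

```text
time: 27.2
position: [0.4579, -0.35, 0.1976]
tool_rot: [-0.566, -3.087, 0.005]
ft_force: [0.4, -0.6, -0.8]
grip_width: 1.001
grip_force: 0.0
```

Run:
```python
from h import *
a=ctrl.get_image("top")[115:282,100:416,::-1];b=ctrl.get_image("side")[110:320,110:400,::-1]
a=cv2.resize(a,(568,300),interpolation=cv2.INTER_CUBIC);b=cv2.resize(b,(414,300),interpolation=cv2.INTER_CUBIC)
c=np.zeros((600,568,3),np.uint8);c[:300]=a;c[300:,:414]=b;cv2.imwrite("pics/end.png",c)
```

```text
(no output)
```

View pics/end.png

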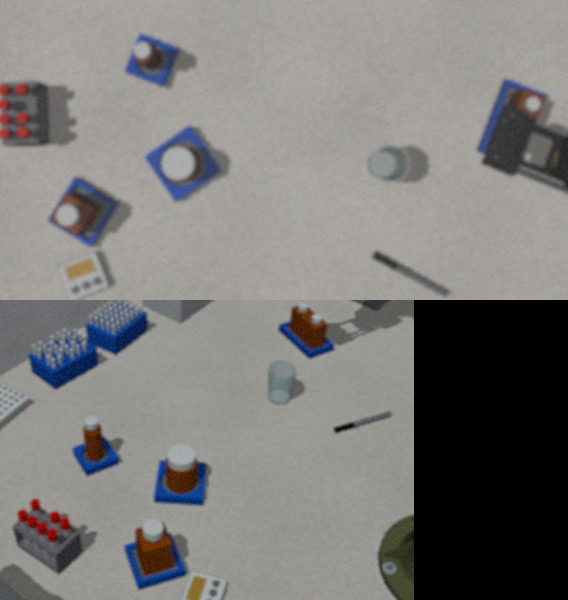

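All four containers stand upright in their matching holders: slim bottle (93,440), jar (181,470), square bottle (155,545) and cartridge (308,327). The rack and beaker have not moved.

```bash
python3 -c "
from bench import ctrl
print(ctrl.close_job())"
```

```text
the job is handed in; nothing more can be done
None
```

The job is handed in: all four containers stand upright in their matching holders, the rack and beaker are where they were, and it took about 27 s of the 104 s allowed.

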